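Press a gold ring in the pin jig

ROBOT

A 7-joint arm with a two-finger parallel gripper is mounted at the origin on the work surface. World frame = base frame: x ahead of the robot, y to its left, z up, the work surface at z = 0. Lengths are in m, angles in rad, forces in N, time in s.
With the tool pointing down it reaches from about 0.4 to 0.85 m from the base axis. Payload 10.4 kg.
Tool frame: the origin (TCP) lies at the very end of the fingers, on their centre line; the grasp point (between the pads) lies 19 mm behind it (tcp_to_grasp is the z of the grasp point in the tool frame, in m); z points along the fingers, y is the line along which they close (so a half turn about z gives the same grasp; the last joint's range is limited). The gripper opens to 85 mm and grips with 20 to 120 N. Pads are 22 mm wide; open, the fingers measure 114 mm over their backs; the gripper's body (76 mm by 85 mm) begins 54 mm behind the grasp point. The pads swing forward as they close: fully open they stand 13 mm farther back than shut.
Start: joints at [1.148, 0.332, -0.065, 1.46, 0.022, 1.35, -0.088], TCP at [0.243, -0.576, 0.231] pointing down, gripper open.
Joint ranges: [-2.6, 2.6], [-0.5, 2.12], [-1.47, 1.34], [0.16, 2.42], [-1.27, 4.41], [0.06, 2.06], [-2.6, 2.6]. Speed limits (rad/s): [2.22, 2.22, 2.79, 2.79, 3.14, 3.14, 3.14].

INTERFACE

Orientations are given as [roll, pitch, yaw] about the fixed x, y, z axes, in that order (R = Rz(yaw) Ry(pitch) Rx(roll)).
In Python, from plant import * gives the robot as it stands.
- The arm moves only by the tool arm_command, never from a script. Its argument "moves" is a list of rows, each an object of numbers: "dx", "dy", "dz": the shift along the tool's x, y, z in mm; "yaw": the turn about the tool's z in rad; "jaw": the finger opening in mm, from 0 to 85.4. A call has exactly 5 rows; each row is the pose to reach, as a shift and turn from the pose commanded when the call began, along the tool's axes at that moment; what a row does not reach only later rows make up. A row lasts 1/8 s, in which the tool goes at most 62.5 mm and 10.7 degrees, less where a joint would pass 70% of its speed; a pose out of reach is approached as far as the arm can. A call with a gripper value outside its range is refused whole. The fingers move at their own pace and stop on an object; "force" is the grip in N (left out, the last holds). Time passes only in rows, so rows that repeat a pose let the fingers close, or fill a call up. It gives the time, the measured TCP pose, the force, the opening and the grip force at its end, in the units of the state.
- state(): the state, without advancing time (a new reading comes with each control period).
- get_image(name): name is "scene" or "side" or "wrist"; returns (picture, depth): 400x640x3 uint8, red, green, blue; 400x640 float32, m along the optical axis (not along the pixel's ray), 0 where there is no reading.
- camera_info(name): a dict with "vfov" (degrees; the focal length in pixels is half the picture's height over the tangent of half this angle, whatever the lens; pixels are square), "cx", "cy" (the principal point, pixels), "k1" (the pictures are not rectified: a ray, as slopes to the right and down, at radius r is drawn at 1 + k1 r^2 times it, then the intrinsics apply), "position" and "rotation" of the camera in the world. Camera axes: x right, y down, z forward; pixel columns grow to the right and rows downward; lengths in m; the calibration is good to about 2 mm. A picture is of the moment at which its call begins: read the wrist's pose just before it. camera_info takes no time and is no camera call; for the wrist camera it gives the pose at the moment of the call.
- hand_in(): hands the job in; it is judged then, once.
Trained networks look in the newest picture that a camera, given by its name, has taken for a name from the list of things; names that differ only in an ending like _2 or _b are one class to them, and where a whole thing is asked for, a point or a joint stands for the part that bears it (a point fixed in the world has none). Each returns a list of dicts, best first, with "conf" (0 to 1); they miss things now and then, are a little off and sometimes report something else, mostly with a low value. They report only what shows in the picture. A call takes as long as a camera call.
- trace(camera, query): "mask" (400x640 bool, what is visible of it) and "extent" ([left, top, right, bottom] in pixels, round what is visible of it).
The state is a dict: "time_s": time; "joint_pos": joint angles; "joint_velocities": joint speeds; "effort": joint torques, N m; "tool_pos": TCP position; "ee_rot": TCP orientation; "wrist_force": force on the tool from outside, world axes, zero at the start; "wrist_torque": the same for the moment, N m; "gripper_width": finger opening in m; "finger_force": force on a finger pad.
Only numpy, scipy, OpenCV 4.12 (cv2) and the standard library are available. Lean on these libraries where they do the work, as an engineer would, in place of code of your own. Each camera call takes 0.05 s, during which the arm holds its last target. There are 200 camera calls.

TASK

Glue up a sandal ring in the blue press jig: lay the gold ring flat on the jig's green pad, centred on it with the pin standing up inside the ring, and let go of it. Then take the plywood cover by its red handle, slide it over the pin, square with the jig, until the hidden socket in its underside drops on, and press it down until the springy pad is fully home. Finish while still holding the cover pressed down like that, and leave the other things on the bench where they are.

Things in the scene. Friction and masses are not known exactly. Their poses are not given: they have to be found in the camera images.
- jig: Blue press jig fixed to the bench: 160 (its x) by 140 by 20 mm high, level; origin at the centre of its underside. Through the green pad on its top stands a steel pin, 12 mm across, tip bevelled 3 mm, tip 42 mm above the underside. The pin is clamped anywhere from -11 to +11 mm from the jig's centre along its x (black slot), at 0 in y; its place is not reported: find it by eye or feel.
- pad_top (a point): Centre of the top of the round green spring pad (59 mm across), at the jig's centre, 26 mm above the jig's underside when the pad is up, and going down with it. Axes as the jig's.
- pad (a joint): How far the green pad is pressed down: 0 is up, 0.006 m is fully home, its top then flush with the jig's top. The spring gives from about 5 N and needs about 13 N at the bottom (weight of what lies on it included); let go, it lifts again.
- ring: Gold rigid ring, 60 mm outside, 46 mm inside, 8 mm thick, about 50 g, lying flat; origin at the centre of its underside, z up. Starts on a fixed white round block 53 mm across (overhanging it 3.5 mm all round), its underside 24 mm above the bench; round the block's foot is a wooden disc 90 mm across, 4 mm high. Can be gripped across its outside.
- cover: Plywood press cover, 110 x 110 x 22 mm, about 250 g, starts flat on the bench; origin at the centre of its underside, z up. In the middle of the underside is a blind socket, 17 mm across, bevelled 3 mm at the mouth, 18 mm deep. With the ring in place the cover's origin is 42 mm above the jig's when riding on the pin's tip, 34 mm when dropped on and resting on the ring, 28 mm when fully home.
- handle (a point): Centre of the top of the cover's red bar handle, 68 mm above the cover's origin. The bar is 64 mm long along the cover's x, 24 mm wide along its y and 46 mm tall above the board. Axes as the cover's.
- glue1: Bystander: yellow squeeze glue bottle with orange cap and white nozzle, 66 mm across, 165 mm tall; origin under its centre.
- glue2: Bystander: amber squeeze glue bottle with orange cap and white nozzle, 66 mm across, 165 mm tall; origin under its centre.
- pencup: Bystander: white cup with pens, 80 mm across, 141 mm tall; origin under its centre.
- tape: Bystander: white roll of tape lying flat, 100 mm across, 24 mm high; origin under its centre.
- pastejar: Bystander: grey jar with black lid, 70 mm across, 60 mm tall; origin under its centre.
- scissors: Bystander: black-handled scissors lying flat, about 185 mm long and 12 mm high; origin 125 mm from the blade tips and 60 mm from the handle end, blades along its +x.
- spare: Bystander: silver ring like the gold one, lying flat on the bench; not to be used.

How it is judged:
By the outcome, as a careful person would: the job done as asked, in the order asked, and still so for the second after the job is handed in, while the arm keeps its last pose, push and grip.
It also fails if it takes over 61 s, if anything falls off the work surface, if the arm or the gripper's body presses on something with over 40 N, if the wrist force passes 120 N, or if a joint passes its speed limit or range.

## Working session

There is one attempt and no reset: what is moved stays moved. The work goes in short steps, Python scripts to look and compute and a tool call to move; the robot and the scene stay as the last step left them, time stands still between calls to the robot, and variables do not carry over. Pictures are saved under pics/ and viewed, at most 10 in all, crops included, and the job is handed in when it is done.

Besides the shell and the picture viewer there is one more tool, called as a command line: name --argument value ..., lists and objects as JSON in quotes. arm_command: Moves the arm, as the interface text tells. Its arguments: {"type":"object","properties":{"moves":{"type":"array"},"force":{"type":"number"}},"required":["moves"]}

```bash
mkdir -p pics
cat > h.py <<'E'
from plant import *
import numpy as np, cv2
def cam(name):
    c=camera_info(name); f=200/np.tan(np.radians(c["vfov"])/2)
    return c,f
def rays(name,uv,c=None):
    c=c or camera_info(name); f=200/np.tan(np.radians(c["vfov"])/2)
    K=np.array([[f,0,c["cx"]],[0,f,c["cy"]],[0,0,1]])
    p=(np.asarray(uv,float)-[c["cx"],c["cy"]])/f
    q=p.copy()
    for _ in range(20): q=p/(1+c["k1"]*(q**2).sum(1,keepdims=True))
    d=np.c_[q,np.ones(len(q))]
    return np.array(c["position"]),d,np.array(c["rotation"])
def onplane(name,uv,z,c=None):
    o,d,R=rays(name,uv,c); w=d@R.T
    return o+w*((z-o[2])/w[:,2])[:,None]
def cloud(name,mask,depth,c=None):
    v,u=np.nonzero(mask&(depth>0)); o,d,R=rays(name,np.c_[u,v],c)
    return o+(d*depth[v,u][:,None])@R.T
def save(n,im): cv2.imwrite(f"pics/{n}.png",im[:,:,::-1])
E
python3 - <<'E'
from h import *
s=state(); print(s["tool_pos"],s["ee_rot"],s["time_s"],s["gripper_width"])
ims=[]
for n in ["scene","side"]:
    im,d=get_image(n); np.savez(f"{n}.npz",im=im,d=d); ims.append(im)
    c=camera_info(n); print(n,c["position"],c["vfov"],c["k1"])
    for q in ["jig","pad","ring","cover","handle","spare","tape","glue1","glue2","pencup","pastejar","scissors"]:
        for r in trace(n,q)[:2]:
            P=cloud(n,r["mask"],d); 
            if len(P): print(n,q,round(r["conf"],2),np.round(r["extent"]),"med",np.round(np.median(P,0),3),"lo",np.round(np.percentile(P,2,0),3),"hi",np.round(np.percentile(P,98,0),3))
    save(n,im)
E
```

```text
[ 0.2431111  -0.57537357  0.23051597] [-3.14017226e+00  6.18373954e-05  3.99799799e-01] 0.0 0.08554852461956892
scene [ 0.94707826 -0.72037712  1.08616869] 48.304396319907205 0.01923919152742492Traceback (most recent call last):
  File "<stdin>", line 9, in <module>
  File "h.py", line 19, in cloud
    return o+(d*depth[v,u][:,None])@R.T
           ~^~~~~~~~~~~~~~~~~~~~~~~~~~~
ValueError: operands could not be broadcast together with shapes (3,) (2300,)
```

```bash
sed -i 's/np.array(c\["rotation"\])/Rot.from_euler("xyz",c["rotation"]).as_matrix()/; 2a from scipy.spatial.transform import Rotation as Rot' h.py
python3 - <<'E'
from h import *
for n in ["scene","side"]:
    im,d=get_image(n); save(n,im)
    c=camera_info(n); print(n,c["position"],c["rotation"],c["vfov"])
    out={}
    for q in ["jig","pad","ring","cover","handle","spare","tape","glue1","glue2","pencup","pastejar","scissors"]:
        for i,r in enumerate(trace(n,q)[:2]):
            P=cloud(n,r["mask"],d); out[f"{q}{i}"]=r["mask"]
            if len(P): print(n,q,round(r["conf"],2),np.round(r["extent"]),"med",np.round(np.median(P,0),3),"lo",np.round(np.percentile(P,2,0),3),"hi",np.round(np.percentile(P,98,0),3))
    np.savez(f"{n}.npz",im=im,d=d,**out)
E
```

```text
scene [ 0.94707826 -0.72037712  1.08616869] [-2.47485961  0.01785674  0.43698527] 48.304396319907205
scene jig 0.77 [285. 193. 353. 247.] med [ 0.609 -0.04   0.019] lo [ 0.527 -0.1    0.004] hi [0.682 0.036 0.026]
scene pad 0.56 [309. 207. 329. 226.] med [ 0.606 -0.033  0.025] lo [ 0.577 -0.057  0.02 ] hi [ 0.629 -0.004  0.03 ]
scene ring 0.29 [287. 191. 354. 247.] med [ 0.608 -0.038  0.019] lo [ 0.527 -0.099  0.004] hi [0.682 0.037 0.027]
scene cover 0.67 [202. 241. 261. 290.] med [ 0.462 -0.278  0.021] lo [ 0.399 -0.322  0.001] hi [ 0.508 -0.213  0.068]
scene handle 0.81 [205. 239. 261. 289.] med [ 0.461 -0.278  0.021] lo [ 0.395 -0.323 -0.   ] hi [ 0.507 -0.214  0.068]
scene spare 0.56 [364. 154. 381. 167.] med [0.655 0.261 0.004] lo [ 0.635  0.228 -0.002] hi [0.681 0.287 0.011]
scene tape 0.85 [366. 213. 403. 251.] med [0.786 0.001 0.02 ] lo [ 0.74  -0.046 -0.003] hi [0.832 0.051 0.026]
scene tape 0.26 [208. 237. 263. 291.] med [ 0.463 -0.278  0.021] lo [ 0.399 -0.322 -0.001] hi [ 0.508 -0.213  0.068]
scene glue1 0.65 [339. 246. 363. 286.] med [ 0.764 -0.189  0.083] lo [ 0.731 -0
[... 1931 characters left out ...]
hi [ 0.773 -0.136  0.144]
side glue1 0.56 [226. 203. 252. 252.] med [0.712 0.158 0.082] lo [0.695 0.128 0.009] hi [0.742 0.176 0.149]
side glue2 0.92 [291. 138. 311. 180.] med [ 0.742 -0.153  0.08 ] lo [ 0.725 -0.185  0.011] hi [ 0.773 -0.136  0.144]
side glue2 0.56 [226. 203. 252. 252.] med [0.712 0.158 0.082] lo [0.695 0.128 0.009] hi [0.742 0.176 0.149]
side pencup 0.93 [164. 290. 206. 335.] med [0.658 0.42  0.068] lo [0.628 0.381 0.003] hi [0.702 0.453 0.14 ]
side pastejar 0.67 [367. 131. 387. 153.] med [ 0.623 -0.408  0.042] lo [ 0.598 -0.448 -0.001] hi [ 0.656 -0.391  0.063]
side scissors 0.7 [341. 242. 392. 286.] med [0.389 0.023 0.008] lo [ 0.37  -0.096  0.   ] hi [0.429 0.077 0.015]
```

View pics/scene.png

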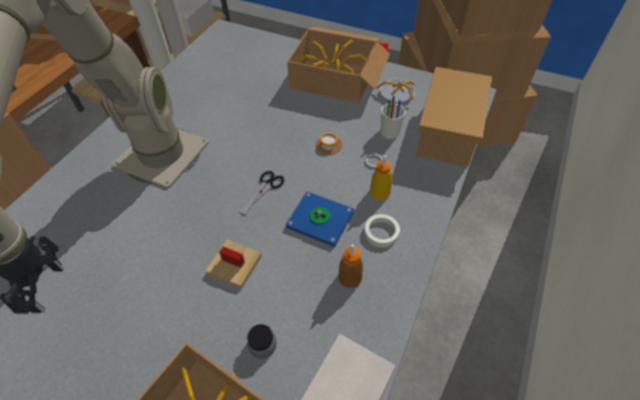

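View pics/side.png

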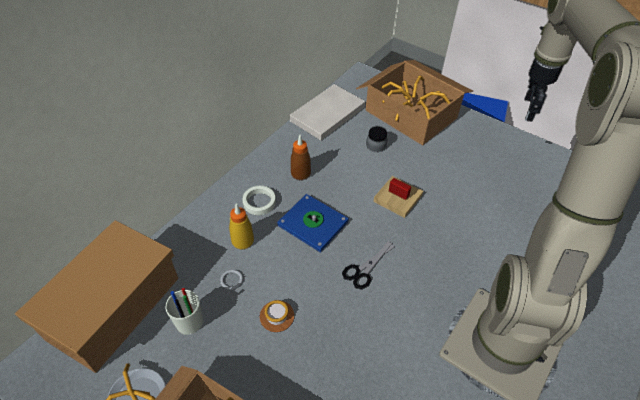

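```bash
cat >> h.py <<'E'
def rect(P,zlo,zhi):
    Q=P[(P[:,2]>zlo)&(P[:,2]<zhi),:2]
    return cv2.minAreaRect((Q*1000).astype(np.float32))
def delta(target,yaw=None,s=None):
    "world target TCP (m) and world yaw -> tool dx,dy,dz mm, yaw rad"
    s=s or state(); R=Rot.from_euler("xyz",s["ee_rot"]).as_matrix()
    d=R.T@(np.asarray(target)-s["tool_pos"])*1000
    dy=None if yaw is None else -((yaw-s["ee_rot"][2]+np.pi/2)%np.pi-np.pi/2)
    return np.round(d,1),dy
E
python3 - <<'E'
from h import *
c=camera_info("wrist"); s=state(); R=Rot.from_euler("xyz",s["ee_rot"]).as_matrix()
print("wcam in tool",R.T@(np.array(c["position"])-s["tool_pos"]),(R.T@Rot.from_euler("xyz",c["rotation"]).as_matrix()).round(2),c["vfov"],tcp_to_grasp if "tcp_to_grasp" in globals() else "")
for n in ["scene","side"]:
    D=np.load(n+".npz"); d=D["d"]
    k=np.ones((3,3),np.uint8)
    J=cloud(n,cv2.erode(D["jig0"].astype(np.uint8),k)>0,d); C=cloud(n,D["cover0"],d)
    print(n,"jig",rect(J,.016,.024),"cover",rect(C,.018,.027),"handle",rect(C,.06,.075))
print(delta([.45,-.20,.33]),delta([.56,-.05,.33],0.0),delta([.5,.2,.3]))
E
```

```text
wcam in tool [ 0.08188449 -0.00118888 -0.14187253] [[-0.   -0.95 -0.32]
 [ 1.   -0.    0.  ]
 [-0.   -0.32  0.95]] 69.18468142318015 -0.0187
scene jig ((604.804931640625, -32.271209716796875), (138.0842742919922, 156.02410888671875), 89.35758972167969) cover ((451.7286682128906, -267.41961669921875), (114.6675796508789, 112.80670166015625), 0.402481347322464) handle ((453.8295593261719, -267.7057189941406), (63.34614181518555, 25.044845581054688), 2.211538791656494)
side jig ((598.3760375976562, -22.74695587158203), (138.38035583496094, 156.8534393310547), 88.9699935913086) cover ((450.9232177734375, -262.80810546875), (112.22539520263672, 113.41720581054688), 1.2432478666305542) handle ((450.30755615234375, -261.70001220703125), (66.49716186523438, 28.54810333251953), 0.7532104253768921)
(array([ 336.6, -265.6,  -98.7]), None) (array([ 496.4, -361. ,  -98.7]), np.float64(0.3997443125688762)) (array([ 538.4, -614.6,  -68.7]), None)
```

arm_command --moves '[{"dx":42,"dy":-28,"dz":-20,"yaw":0.08},{"dx":90,"dy":-60,"dz":-40,"yaw":0.16},{"dx":138,"dy":-92,"dz":-60,"yaw":0.24},{"dx":186,"dy":-125,"dz":-80,"yaw":0.32},{"dx":234,"dy":-157,"dz":-100,"yaw":0.4}]'

```text
$.moves[0]: bad value
```

arm_command --moves '[{"dx":42,"dy":-28,"dz":-20,"yaw":0.08,"jaw":85},{"dx":90,"dy":-60,"dz":-40,"yaw":0.16,"jaw":85},{"dx":138,"dy":-92,"dz":-60,"yaw":0.24,"jaw":85},{"dx":186,"dy":-125,"dz":-80,"yaw":0.32,"jaw":85},{"dx":234,"dy":-157,"dz":-100,"yaw":0.4,"jaw":85}]'

```text
time_s: 2.02
tool_pos: [0.3985, -0.3382, 0.3323]
ee_rot: [3.141, -0.0, -0.003]
wrist_force: [1.8, -0.6, -1.0]
gripper_width: 0.0851
finger_force: 0.0
```

arm_command --moves '[{"dx":28,"dy":-44,"dz":0,"yaw":0,"jaw":85},{"dx":56,"dy":-88,"dz":0,"yaw":0,"jaw":85},{"dx":84,"dy":-132,"dz":0,"yaw":0,"jaw":85},{"dx":112,"dy":-176,"dz":0,"yaw":0,"jaw":85},{"dx":135,"dy":-212,"dz":0,"yaw":0,"jaw":85}]'

```text
time_s: 2.65
tool_pos: [0.5336, -0.126, 0.3315]
ee_rot: [3.142, -0.001, 0.001]
wrist_force: [-0.2, -0.6, -0.3]
gripper_width: 0.0856
finger_force: 0.0
```

Run:
```python
from h import *
n="wrist"; s=state(); print(s["tool_pos"],s["ee_rot"])
c=camera_info(n); im,d=get_image(n); save("w1",im); out={}
for q in ["jig","pad","cover","handle","ring"]:
    for i,r in enumerate(trace(n,q)[:2]):
        P=cloud(n,r["mask"],d,c); out[f"{q}{i}"]=r["mask"]
        print(q,round(r["conf"],2),np.round(r["extent"]),np.round(np.median(P,0),3))
        for lo,hi in [(.016,.0235),(.06,.075)]: 
            if ((P[:,2]>lo)&(P[:,2]<hi)).sum()>30: print("  ",lo,rect(P,lo,hi))
np.savez("w1.npz",im=im,d=d,c=np.r_[c["position"],c["rotation"]],**out)
```

```text
[ 0.53362185 -0.12598444  0.33153666] [ 3.14158970e+00 -6.18186904e-04  8.91772849e-04]
jig 0.63 [206.  52. 304. 161.] [ 0.609 -0.028  0.019]
   0.016 ((603.0836181640625, -26.491859436035156), (140.93612670898438, 160.7128448486328), 89.12638854980469)
pad 0.64 [238.  89. 277. 131.] [ 0.604 -0.028  0.025]
   0.016 ((603.607666015625, -29.434310913085938), (53.1194953918457, 54.619022369384766), 63.431312561035156)
pad 0.39 [370. 168. 440. 235.] [ 0.463 -0.255  0.022]
   0.016 ((452.28619384765625, -264.3064880371094), (109.95112609863281, 110.34844207763672), 1.0172969102859497)
   0.06 ((452.908447265625, -263.9149475097656), (62.79616928100586, 23.045801162719727), 0.15406621992588043)
cover 0.59 [372. 172. 442. 232.] [ 0.463 -0.254  0.022]
   0.016 ((452.22576904296875, -264.48126220703125), (110.09111022949219, 110.67050170898438), 0.894974946975708)
   0.06 ((452.908447265625, -263.9149475097656), (62.79616928100586, 23.045801162719727), 0.15406621992588043)
handle 0.67 [370. 169. 442. 234.] [ 0.462 -0.254  0.022]
   0.016 ((452.2334289550781, -264.3130798339844), (110.0592269897461, 110.35546875), 0.996022641658783)
   0.06 ((452.908447265625, -263.9149475097656), (62.79616928100586, 23.045801162719727), 0.15406621992588043)
ring 0.89 [ 63. 163. 101. 197.] [0.499 0.27  0.03 ]
```

View pics/w1.png

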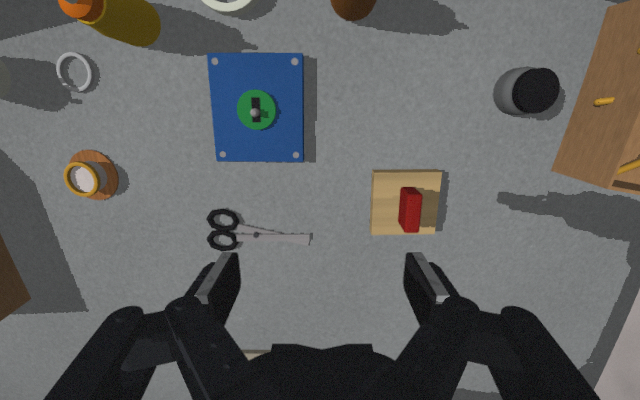

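arm_command --moves '[{"dx":15,"dy":-25,"dz":30,"yaw":0,"jaw":85},{"dx":35,"dy":-50,"dz":60,"yaw":0,"jaw":85},{"dx":55,"dy":-75,"dz":90,"yaw":0,"jaw":85},{"dx":70,"dy":-100,"dz":120,"yaw":0,"jaw":85},{"dx":70,"dy":-100,"dz":120,"yaw":0,"jaw":85}]'

```text
time_s: 3.58
tool_pos: [0.6018, -0.0272, 0.2087]
ee_rot: [-3.141, 0.004, 0.001]
wrist_force: [-0.6, -0.6, -0.2]
gripper_width: 0.085
finger_force: 0.0
```

Run:
```python
from h import *
n="wrist"; s=state(); print(s["tool_pos"],s["ee_rot"])
c=camera_info(n); im,d=get_image(n); save("w2",im); out={}
for q in ["jig","pad"]:
    for i,r in enumerate(trace(n,q)[:1]):
        P=cloud(n,r["mask"],d,c); out[f"{q}{i}"]=r["mask"]
        print(q,round(r["conf"],2),np.round(r["extent"]),rect(P,.016,.0225),rect(P,.0235,.0285))
        T=P[P[:,2]>.034]; print("pin pts",len(T),T.mean(0) if len(T) else 0, T.min(0),T.max(0))
        if q=="jig": np.save("jigP.npy",P)
np.savez("w2.npz",im=im,d=d,c=np.r_[c["position"],c["rotation"]],**out)
x0,y0,x1,y1=[int(v) for v in r["extent"]]
save("w2c",cv2.resize(im[max(y0-15,0):y1+15,x0-15:x1+15],None,fx=4,fy=4,interpolation=cv2.INTER_CUBIC)); print(x0-15,y0-15)
```

```text
[ 0.60181762 -0.02717031  0.20872424] [-3.14064974e+00  4.19487074e-03  1.35336630e-03]
jig 0.75 [260. 101. 388. 234.] ((603.1392822265625, -26.716720581054688), (140.77821350097656, 160.7149200439453), 89.24584197998047) ((602.8890380859375, -26.532094955444336), (57.83363723754883, 58.09894943237305), 88.41283416748047)
pin pts 10 [ 0.59612414 -0.02484404  0.03831778] [ 0.59386438 -0.03099411  0.03678831] [ 0.60020861 -0.02092596  0.03960107]
pad 0.64 [296. 144. 348. 198.] ((601.5333862304688, -24.960643768310547), (62.14701843261719, 57.409481048583984), 15.257704734802246) ((602.9671630859375, -26.63901138305664), (58.16653060913086, 57.417572021484375), 28.742324829101562)
pin pts 15 [ 0.59674204 -0.02829354  0.03873306] [ 0.59386438 -0.03208275  0.03695843] [ 0.60141632 -0.02094749  0.04004133]
281 129
```

View pics/w2c.png

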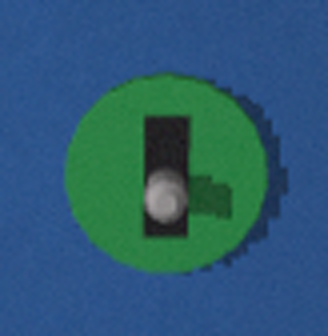

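Run:
```python
from h import *
D=np.load("w2.npz"); c=camera_info("wrist"); c["position"]=D["c"][:3]; c["rotation"]=D["c"][3:]
f=lambda u,v:[281+(u+.5)/4-.5,129+(v+.5)/4-.5]
print("tip",onplane("wrist",[f(165,201)],.042,c)); 
print("pad ctr",onplane("wrist",[f(166,173.5)],.026,c)); print("slot ends",onplane("wrist",[f(167,117),f(167,237)],.026,c))
```

```text
tip [[ 0.60060934 -0.02636486  0.042     ]]
pad ctr [[ 0.60444974 -0.02666748  0.026     ]]
slot ends [[ 0.62083235 -0.02692304  0.026     ]
 [ 0.58542536 -0.02699083  0.026     ]]
```

arm_command --moves '[{"dx":-20,"dy":-50,"dz":0,"yaw":0,"jaw":85},{"dx":-40,"dy":-105,"dz":0,"yaw":0,"jaw":85},{"dx":-60,"dy":-160,"dz":0,"yaw":0,"jaw":85},{"dx":-80,"dy":-215,"dz":0,"yaw":0,"jaw":85},{"dx":-100,"dy":-270,"dz":0,"yaw":0,"jaw":85}]'

```text
time_s: 4.35
tool_pos: [0.5032, 0.242, 0.213]
ee_rot: [3.141, -0.003, -0.003]
wrist_force: [1.1, -0.6, -0.2]
gripper_width: 0.0849
finger_force: 0.0
```

arm_command --moves '[{"dx":-4,"dy":-28,"dz":0,"yaw":0,"jaw":85},{"dx":-4,"dy":-28,"dz":20,"yaw":0,"jaw":85},{"dx":-4,"dy":-28,"dz":40,"yaw":0,"jaw":85},{"dx":-4,"dy":-28,"dz":40,"yaw":0,"jaw":85},{"dx":-4,"dy":-28,"dz":40,"yaw":0,"jaw":85}]'

```text
time_s: 4.97
tool_pos: [0.4998, 0.2695, 0.1728]
ee_rot: [-3.141, -0.002, -0.002]
wrist_force: [-1.2, -0.0, 0.6]
gripper_width: 0.0851
finger_force: 0.0
```

Run:
```python
from h import *
n="wrist"; s=state(); print(s["tool_pos"],s["ee_rot"])
c=camera_info(n); im,d=get_image(n)
r=trace(n,"ring")[0]; P=cloud(n,r["mask"],d,c); Q=P[(P[:,2]>.029)&(P[:,2]<.036)]
print(r["conf"],r["extent"],cv2.minEnclosingCircle((Q[:,:2]*1000).astype(np.float32)),Q.mean(0),rect(P,.029,.036))
# hull of mask, projected on top plane, circle fit
cnt=max(cv2.findContours(r["mask"].astype(np.uint8),0,1)[0],key=len)[:,0]
W=onplane(n,cnt,.032,c)[:,:2]*1000; print(cv2.fitEllipse(W.astype(np.float32)))
x0,y0,x1,y1=[int(v) for v in r["extent"]]
save("w3",im)
```

```text
[0.49977619 0.26945009 0.17281108] [-3.14124185e+00 -1.98428912e-03 -1.55872908e-03]
0.74 [289.9, 155.7, 350.9, 215.2] ((497.71240234375, 271.02777099609375), 29.911205291748047) [0.49900418 0.27107963 0.0311161 ] ((498.0778503417969, 271.1794738769531), (58.18452835083008, 58.60118865966797), 47.10853576660156)
((498.5781555175781, 271.1742858886719), (57.740116119384766, 59.75953674316406), 87.00175476074219)
```

View pics/w3.png

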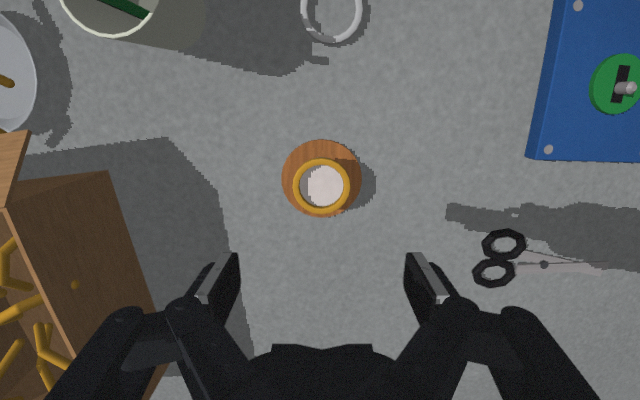

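arm_command --moves '[{"dx":-2,"dy":-1.5,"dz":45,"yaw":0,"jaw":85},{"dx":-2,"dy":-1.5,"dz":90,"yaw":0,"jaw":85},{"dx":-2,"dy":-1.5,"dz":130,"yaw":0,"jaw":85},{"dx":-2,"dy":-1.5,"dz":155,"yaw":0,"jaw":85},{"dx":-2,"dy":-1.5,"dz":155,"yaw":0,"jaw":85}]'

```text
time_s: 5.7
tool_pos: [0.4962, 0.2709, 0.0154]
ee_rot: [3.141, 0.002, -0.0]
wrist_force: [0.0, -0.2, 0.9]
gripper_width: 0.0848
finger_force: 0.0
```

arm_command --moves '[{"dx":0,"dy":0,"dz":0,"yaw":0,"jaw":75},{"dx":0,"dy":0,"dz":0,"yaw":0,"jaw":68},{"dx":0,"dy":0,"dz":0,"yaw":0,"jaw":62},{"dx":0,"dy":0,"dz":0,"yaw":0,"jaw":52},{"dx":0,"dy":0,"dz":0,"yaw":0,"jaw":52}]' --force 30

```text
time_s: 6.32
tool_pos: [0.4975, 0.2715, 0.0177]
ee_rot: [3.141, -0.001, -0.0]
wrist_force: [-2.5, -3.5, 11.0]
gripper_width: 0.059
finger_force: 29.8
```

Run:
```python
from h import *
s=state(); print(s["tool_pos"],s["gripper_width"],s["finger_force"])
n="wrist"; c=camera_info(n); im,d=get_image(n)
r=trace(n,"ring")[0]; P=cloud(n,r["mask"],d,c); print(r["conf"],np.median(P,0))
save("w4",im[120:400,120:520])
```

```text
[0.49747787 0.27150721 0.0176781 ] 0.058970312362524056 29.84477072954178
0.87 [0.49940178 0.27296438 0.03087129]
```

View pics/w4.png

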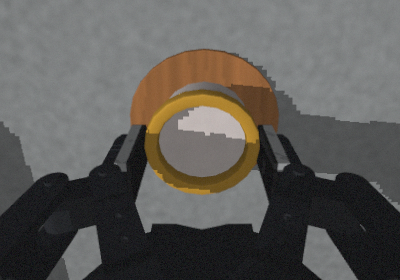

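arm_command --moves '[{"dx":0,"dy":0,"dz":-15,"yaw":0,"jaw":52},{"dx":0,"dy":0,"dz":-40,"yaw":0,"jaw":52},{"dx":0,"dy":10,"dz":-75,"yaw":0,"jaw":52},{"dx":15,"dy":45,"dz":-100,"yaw":0,"jaw":52},{"dx":30,"dy":90,"dz":-100,"yaw":0,"jaw":52}]'

```text
time_s: 7.05
tool_pos: [0.5283, 0.1822, 0.1196]
ee_rot: [-3.14, -0.005, 0.002]
wrist_force: [0.2, -0.1, -1.1]
gripper_width: 0.0584
finger_force: 32.4
```

arm_command --moves '[{"dx":18,"dy":50,"dz":0,"yaw":0,"jaw":52},{"dx":35,"dy":100,"dz":0,"yaw":0,"jaw":52},{"dx":53,"dy":150,"dz":0,"yaw":0,"jaw":52},{"dx":70,"dy":190,"dz":0,"yaw":0,"jaw":52},{"dx":75,"dy":208,"dz":0,"yaw":0,"jaw":52}]'

```text
time_s: 7.68
tool_pos: [0.6025, -0.0296, 0.117]
ee_rot: [3.141, -0.001, -0.004]
wrist_force: [-0.0, 0.2, -0.0]
gripper_width: 0.0589
finger_force: 32.4
```

arm_command --moves '[{"dx":0,"dy":0,"dz":5,"yaw":0,"jaw":52},{"dx":0,"dy":0,"dz":10,"yaw":0,"jaw":52},{"dx":0,"dy":0,"dz":10,"yaw":0,"jaw":52},{"dx":0,"dy":0,"dz":10,"yaw":0,"jaw":52},{"dx":0,"dy":0,"dz":10,"yaw":0,"jaw":52}]'

```text
time_s: 8.3
tool_pos: [0.6018, -0.0261, 0.1065]
ee_rot: [-3.142, -0.0, 0.0]
wrist_force: [-0.1, -0.5, -0.6]
gripper_width: 0.0589
finger_force: 32.4
```

Run:
```python
from h import *
s=state(); print(s["tool_pos"],s["ee_rot"],s["gripper_width"],s["finger_force"])
n="wrist"; c=camera_info(n); im,d=get_image(n)
r=trace(n,"ring")[0]; P=cloud(n,r["mask"],d,c); z=np.median(P[:,2]); print(r["conf"],np.median(P,0),np.percentile(P[:,2],[5,95]))
W=onplane(n,np.argwhere(r["mask"])[:,::-1],z,c)[:,:2]*1000; print(cv2.minEnclosingCircle(W.astype(np.float32)),W.min(0),W.max(0))
A=P-P.mean(0); v=np.linalg.svd(A[np.abs(P[:,2]-z)<.01],full_matrices=False)[2][2]; print("normal",v)
save("w5",im[120:400,120:520])
```

```text
[ 0.60183584 -0.02611289  0.10648896] [-3.14158311e+00 -2.71282717e-04  3.67491874e-04] 0.05886855245824065 32.36942678689957
0.97 [ 0.60325804 -0.02465745  0.11951869] [0.11475432 0.12064505]
((603.6900024414062, -24.765653610229492), 30.605693817138672) [573.50892951 -54.52691173] [634.24403981   4.03524936]
normal [-0.00856376  0.00346112  0.99995734]
```

View pics/w5.png

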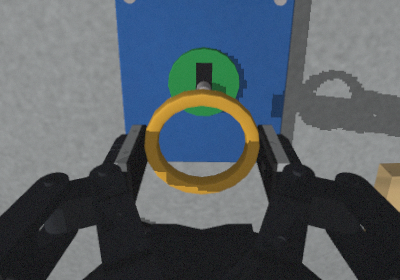

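arm_command --moves '[{"dx":0,"dy":1.2,"dz":20,"yaw":0,"jaw":52},{"dx":0,"dy":1.2,"dz":40,"yaw":0,"jaw":52},{"dx":0,"dy":1.2,"dz":60,"yaw":0,"jaw":52},{"dx":0,"dy":1.2,"dz":76,"yaw":0,"jaw":52},{"dx":0,"dy":1.2,"dz":80,"yaw":0,"jaw":52}]'

```text
time_s: 9.02
tool_pos: [0.601, -0.0277, 0.0247]
ee_rot: [-3.141, 0.002, -0.0]
wrist_force: [0.3, -0.6, -0.6]
gripper_width: 0.0586
finger_force: 32.4
```

arm_command --moves '[{"dx":0,"dy":0,"dz":2,"yaw":0,"jaw":52},{"dx":0,"dy":0,"dz":4,"yaw":0,"jaw":52},{"dx":0,"dy":0,"dz":5,"yaw":0,"jaw":52},{"dx":0,"dy":0,"dz":6,"yaw":0,"jaw":52},{"dx":0,"dy":0,"dz":6,"yaw":0,"jaw":52}]'

```text
time_s: 9.65
tool_pos: [0.6018, -0.0278, 0.0204]
ee_rot: [3.141, -0.0, -0.0]
wrist_force: [0.6, -0.2, 0.1]
gripper_width: 0.0587
finger_force: 32.4
```

arm_command --moves '[{"dx":0,"dy":0,"dz":0.5,"yaw":0,"jaw":52},{"dx":0,"dy":0,"dz":1,"yaw":0,"jaw":52},{"dx":0,"dy":0,"dz":1.5,"yaw":0,"jaw":52},{"dx":0,"dy":0,"dz":1.5,"yaw":0,"jaw":52},{"dx":0,"dy":0,"dz":1.5,"yaw":0,"jaw":52}]'

```text
time_s: 10.28
tool_pos: [0.6019, -0.0278, 0.0191]
ee_rot: [3.141, -0.0, -0.0]
wrist_force: [-2.5, -0.5, 5.3]
gripper_width: 0.0588
finger_force: 32.7
```

arm_command --moves '[{"dx":0,"dy":0,"dz":0,"yaw":0,"jaw":62},{"dx":0,"dy":0,"dz":0,"yaw":0,"jaw":66},{"dx":0,"dy":0,"dz":0,"yaw":0,"jaw":72},{"dx":0,"dy":0,"dz":0,"yaw":0,"jaw":80},{"dx":0,"dy":0,"dz":-3,"yaw":0,"jaw":85}]'

```text
time_s: 10.9
tool_pos: [0.6016, -0.0278, 0.0217]
ee_rot: [3.142, 0.0, -0.0]
wrist_force: [-0.1, -0.0, -0.4]
gripper_width: 0.0852
finger_force: 0.0
```

arm_command --moves '[{"dx":0,"dy":0,"dz":-15,"yaw":0,"jaw":85},{"dx":0,"dy":0,"dz":-45,"yaw":0,"jaw":85},{"dx":0,"dy":0,"dz":-90,"yaw":0,"jaw":85},{"dx":0,"dy":0,"dz":-135,"yaw":0,"jaw":85},{"dx":0,"dy":0,"dz":-150,"yaw":0,"jaw":85}]'

```text
time_s: 11.52
tool_pos: [0.6032, -0.0275, 0.1761]
ee_rot: [3.141, -0.005, -0.0]
wrist_force: [-0.1, -0.2, -1.3]
gripper_width: 0.0849
finger_force: 0.0
```

Run:
```python
from h import *
s=state(); print(s["tool_pos"],s["ee_rot"],s["gripper_width"])
n="wrist"; c=camera_info(n); im,d=get_image(n)
r=trace(n,"ring")[0]; P=cloud(n,r["mask"],d,c); z=np.median(P[:,2]); print(r["conf"],np.median(P,0),np.percentile(P[:,2],[5,95]))
W=onplane(n,np.argwhere(r["mask"])[:,::-1],.034,c)[:,:2]*1000; print("ring",cv2.minEnclosingCircle(W.astype(np.float32)),W.min(0),W.max(0))
r2=trace(n,"jig")[0]; P=cloud(n,r2["mask"],d,c); print("jig",rect(P,.016,.0225))
x0,y0,x1,y1=[int(v) for v in r["extent"]]; print(x0,y0)
save("w6",cv2.resize(im[max(y0-15,0):y1+15,x0-15:x1+15],None,fx=4,fy=4,interpolation=cv2.INTER_CUBIC))
```

```text
[ 0.60323529 -0.02749508  0.17614817] [ 3.14109269e+00 -5.48839376e-03 -1.06304985e-05] 0.08490125487547
0.67 [ 0.60256411 -0.02701774  0.03308353] [0.02911533 0.0344571 ]
ring ((602.6641845703125, -26.3602352142334), 30.256555557250977) [573.03081385 -55.70779657] [632.33118092   2.62371974]
jig ((603.234130859375, -26.60228729248047), (140.76927185058594, 160.6170654296875), 89.31571960449219)
290 156
```

View pics/w6.png

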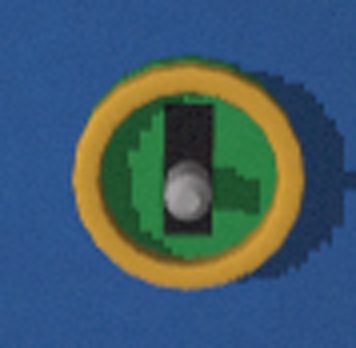

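arm_command --moves '[{"dx":-28,"dy":45,"dz":0,"yaw":0,"jaw":85},{"dx":-62,"dy":97,"dz":0,"yaw":0,"jaw":85},{"dx":-95,"dy":150,"dz":0,"yaw":0,"jaw":85},{"dx":-128,"dy":200,"dz":0,"yaw":0,"jaw":85},{"dx":-150,"dy":236,"dz":0,"yaw":-0.01,"jaw":85}]'

```text
time_s: 12.3
tool_pos: [0.4489, -0.2659, 0.1701]
ee_rot: [-3.141, 0.003, 0.007]
wrist_force: [1.0, 0.1, 0.5]
gripper_width: 0.085
finger_force: 0.0
```

Run:
```python
from h import *
s=state(); print(s["tool_pos"],s["ee_rot"])
n="wrist"; c=camera_info(n); im,d=get_image(n)
r=trace(n,"cover")[0]; P=cloud(n,r["mask"],d,c); print(r["conf"],rect(P,.018,.026),rect(P,.06,.075))
p=np.array(rect(P,.018,.026)[0])/1000
print(delta([p[0],p[1],.03],0.01,s))
```

```text
[ 0.44886121 -0.26585237  0.17012665] [-3.14074574e+00  2.68990593e-03  7.44085726e-03]
0.76 ((451.91387939453125, -264.1597595214844), (110.76825714111328, 110.88374328613281), 0.6112533807754517) ((452.79876708984375, -263.97711181640625), (63.034912109375, 23.868907928466797), 1.2103772163391113)
(array([  3.4,  -1.6, 140.1]), np.float64(-0.002559142743693954))
```

arm_command --moves '[{"dx":0.5,"dy":0,"dz":35,"yaw":0,"jaw":85},{"dx":0.5,"dy":0,"dz":75,"yaw":0,"jaw":85},{"dx":0.5,"dy":0,"dz":110,"yaw":0,"jaw":85},{"dx":0.5,"dy":0,"dz":135,"yaw":0,"jaw":75},{"dx":0.5,"dy":0,"dz":141,"yaw":0,"jaw":60}]' --force 80

```text
time_s: 13.02
tool_pos: [0.4507, -0.2622, 0.0282]
ee_rot: [-3.139, 0.004, 0.011]
wrist_force: [0.1, -0.5, -0.2]
gripper_width: 0.0605
finger_force: 0.0
```

arm_command --moves '[{"dx":0,"dy":0,"dz":0,"yaw":0,"jaw":45},{"dx":0,"dy":0,"dz":0,"yaw":0,"jaw":32},{"dx":0,"dy":0,"dz":0,"yaw":0,"jaw":25},{"dx":0,"dy":0,"dz":0,"yaw":0,"jaw":16},{"dx":0,"dy":0,"dz":0,"yaw":0,"jaw":16}]' --force 80

```text
time_s: 13.65
tool_pos: [0.4529, -0.2645, 0.0321]
ee_rot: [3.14, -0.002, 0.009]
wrist_force: [-0.5, -1.3, 6.8]
gripper_width: 0.0233
finger_force: 78.6
```

arm_command --moves '[{"dx":0,"dy":0,"dz":-10,"yaw":0,"jaw":16},{"dx":0,"dy":0,"dz":-35,"yaw":0,"jaw":16},{"dx":0,"dy":0,"dz":-65,"yaw":0,"jaw":16},{"dx":15,"dy":-25,"dz":-80,"yaw":0,"jaw":16},{"dx":40,"dy":-64,"dz":-80,"yaw":0,"jaw":16}]'

```text
time_s: 14.28
tool_pos: [0.492, -0.2002, 0.1127]
ee_rot: [3.14, -0.002, 0.006]
wrist_force: [1.0, -0.0, -3.2]
gripper_width: 0.0228
finger_force: 78.7
```

arm_command --moves '[{"dx":25,"dy":-40,"dz":0,"yaw":0.005,"jaw":16},{"dx":50,"dy":-80,"dz":0,"yaw":0.01,"jaw":16},{"dx":80,"dy":-125,"dz":0,"yaw":0.015,"jaw":16},{"dx":101,"dy":-160,"dz":0,"yaw":0.022,"jaw":16},{"dx":109.5,"dy":-172.5,"dz":0,"yaw":0.022,"jaw":16}]'

```text
time_s: 14.9
tool_pos: [0.5999, -0.0224, 0.1111]
ee_rot: [-3.14, 0.0, -0.008]
wrist_force: [-1.0, 0.1, -2.7]
gripper_width: 0.023
finger_force: 78.7
```

arm_command --moves '[{"dx":0,"dy":0,"dz":10,"yaw":0,"jaw":16},{"dx":0,"dy":0,"dz":15,"yaw":0,"jaw":16},{"dx":0,"dy":0,"dz":20,"yaw":0,"jaw":16},{"dx":0,"dy":0,"dz":20,"yaw":0,"jaw":16},{"dx":0,"dy":0,"dz":20,"yaw":0,"jaw":16}]'

```text
time_s: 15.52
tool_pos: [0.5995, -0.0262, 0.091]
ee_rot: [3.141, -0.0, -0.013]
wrist_force: [-0.3, 0.2, -3.5]
gripper_width: 0.0231
finger_force: 78.8
```

Run:
```python
from h import *
s=state(); print(s["tool_pos"],s["ee_rot"],s["gripper_width"],s["wrist_force"],s["wrist_torque"])
n="wrist"; c=camera_info(n); im,d=get_image(n); save("w7",im)
for q in ["cover","jig"]:
  r=trace(n,q)[0]; P=cloud(n,r["mask"],d,c)
  print(q,r["conf"],np.percentile(P[:,2],[5,25,50,75,95]))
  zs=(.07,.1) if q=="cover" else (.016,.0225)
  print(rect(P,*zs))
  Q=P[(P[:,2]>zs[0])&(P[:,2]<zs[1])]; m=np.linalg.lstsq(np.c_[Q[:,:2],np.ones(len(Q))],Q[:,2],rcond=None)[0]; print("slope",m)
```

```text
[ 0.59945079 -0.02617175  0.0910323 ] [ 3.14141571e+00 -3.22254399e-04 -1.27411534e-02] 0.0230641429915546 [-0.31901221  0.24276947 -3.50186077] [ 0.01185931 -0.02342289  0.00092163]
cover 0.74 [0.07879058 0.07990052 0.08046848 0.10858947 0.12649477]
((599.0172119140625, -24.951183319091797), (110.36073303222656, 110.36946868896484), 89.3144302368164)
slope [-6.20172782e-03 -6.05392162e-05  8.42224767e-02]
jig 0.81 [0.01808833 0.01879425 0.01925567 0.01973263 0.02043552]
((665.223388671875, -27.24267578125), (140.2369384765625, 35.79916763305664), 88.97338104248047)
slope [-0.00481678 -0.00115068  0.0224345 ]
```

View pics/w7.png

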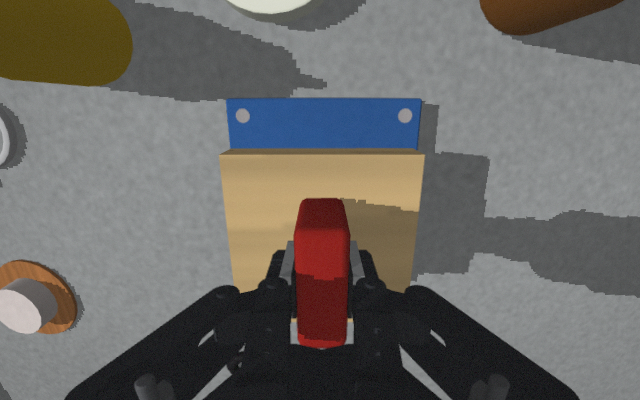

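arm_command --moves '[{"dx":1,"dy":0.7,"dz":5,"yaw":0,"jaw":16},{"dx":1,"dy":0.7,"dz":10,"yaw":0,"jaw":16},{"dx":1,"dy":0.7,"dz":14,"yaw":0,"jaw":16},{"dx":1,"dy":0.7,"dz":18,"yaw":0,"jaw":16},{"dx":1,"dy":0.7,"dz":20,"yaw":0,"jaw":16}]'

```text
time_s: 16.3
tool_pos: [0.6003, -0.0265, 0.0704]
ee_rot: [3.142, 0.0, -0.012]
wrist_force: [-0.4, -0.5, -2.4]
gripper_width: 0.0229
finger_force: 78.8
```

arm_command --moves '[{"dx":0,"dy":0,"dz":1,"yaw":0,"jaw":16},{"dx":0,"dy":0,"dz":2,"yaw":0,"jaw":16},{"dx":0,"dy":0,"dz":3,"yaw":0,"jaw":16},{"dx":0,"dy":0,"dz":4,"yaw":0,"jaw":16},{"dx":0,"dy":0,"dz":4,"yaw":0,"jaw":16}]'

```text
time_s: 16.92
tool_pos: [0.6004, -0.0265, 0.0667]
ee_rot: [3.142, 0.0, -0.012]
wrist_force: [-0.2, -0.3, -2.5]
gripper_width: 0.0236
finger_force: 78.8
```

arm_command --moves '[{"dx":0,"dy":0,"dz":1,"yaw":0,"jaw":16},{"dx":0,"dy":0,"dz":2,"yaw":0,"jaw":16},{"dx":0,"dy":0,"dz":3,"yaw":0,"jaw":16},{"dx":0,"dy":0,"dz":4,"yaw":0,"jaw":16},{"dx":0,"dy":0,"dz":5,"yaw":0,"jaw":16}]'

```text
time_s: 17.55
tool_pos: [0.6006, -0.0265, 0.0622]
ee_rot: [3.141, -0.0, -0.012]
wrist_force: [-3.3, 0.7, 7.5]
gripper_width: 0.0232
finger_force: 80.0
```

arm_command --moves '[{"dx":0,"dy":0,"dz":0.5,"yaw":0,"jaw":16},{"dx":0,"dy":0,"dz":1,"yaw":0,"jaw":16},{"dx":0,"dy":0,"dz":1.5,"yaw":0,"jaw":16},{"dx":0,"dy":0,"dz":1.5,"yaw":0,"jaw":16},{"dx":0,"dy":0,"dz":1.5,"yaw":0,"jaw":16}]'

```text
time_s: 18.18
tool_pos: [0.6006, -0.0265, 0.061]
ee_rot: [3.141, -0.001, -0.012]
wrist_force: [-4.6, -0.2, 7.6]
gripper_width: 0.0232
finger_force: 80.2
```

arm_command --moves '[{"dx":0,"dy":0,"dz":0.5,"yaw":0,"jaw":16},{"dx":0,"dy":0,"dz":1,"yaw":0,"jaw":16},{"dx":0,"dy":0,"dz":1.5,"yaw":0,"jaw":16},{"dx":0,"dy":0,"dz":1.5,"yaw":0,"jaw":16},{"dx":0,"dy":0,"dz":1.5,"yaw":0,"jaw":16}]'

```text
time_s: 18.8
tool_pos: [0.6007, -0.0265, 0.0601]
ee_rot: [3.141, -0.001, -0.012]
wrist_force: [-7.3, -0.1, 13.8]
gripper_width: 0.0231
finger_force: 81.4
```

arm_command --moves '[{"dx":-0.5,"dy":0,"dz":0.5,"yaw":0,"jaw":16},{"dx":-0.5,"dy":0,"dz":1,"yaw":0,"jaw":16},{"dx":-0.5,"dy":0,"dz":1.5,"yaw":0,"jaw":16},{"dx":-0.5,"dy":0,"dz":1.5,"yaw":0,"jaw":16},{"dx":-0.5,"dy":0,"dz":1.5,"yaw":0,"jaw":16}]'

```text
time_s: 19.42
tool_pos: [0.6006, -0.0264, 0.06]
ee_rot: [3.141, -0.002, -0.012]
wrist_force: [-12.1, -0.6, 25.8]
gripper_width: 0.0227
finger_force: 83.0
```

Run:
```python
from h import *
s=state(); print(s["tool_pos"],s["wrist_force"],s["wrist_torque"])
n="wrist"; c=camera_info(n); im,d=get_image(n)
for q,zs in [("cover",(.04,.06)),("jig",(.016,.0225))]:
  r=trace(n,q)[0]; P=cloud(n,r["mask"],d,c); Q=P[(P[:,2]>zs[0])&(P[:,2]<zs[1])]
  print(q,rect(P,*zs),np.median(Q,0),np.linalg.lstsq(np.c_[Q[:,:2],np.ones(len(Q))],Q[:,2],rcond=None)[0])
```

```text
[ 0.60063711 -0.02641507  0.05999842] [-12.09552552  -0.63890226  25.78978257] [-0.15450464  2.52967044  0.06197812]
cover ((600.3679809570312, -25.216842651367188), (110.37133026123047, 109.82962036132812), 89.37255096435547) [ 0.62991963 -0.02562812  0.04925887] [-0.0083375  -0.00142639  0.05437335]
jig ((617.8323974609375, -26.44794464111328), (140.35997009277344, 131.41429138183594), 88.93782043457031) [ 0.66718709 -0.03082106  0.01925255] [-0.00103596 -0.00129546  0.01989396]
```

Run:
```python
from plant import *
print(hand_in())
```

```text
the job is handed in; nothing more can be done
None
```

The job is handed in: the gold ring lies centred on the pad within about 1 mm with the pin inside it. The cover is square with the jig, dropped over the pin and held pressed fully home at about 26 N, at 19.5 s on the robot's clock.

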